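Demagnetise the last plate

ROBOT

A 6-joint arm with a two-finger parallel gripper is mounted at the origin on the work surface. World frame = base frame: x ahead of the robot, y to its left, z up, the work surface at z = 0. Lengths are in m, angles in rad, forces in N, time in s.
With the tool pointing down it reaches from about 0.25 to 0.775 m from the base axis. Payload 4 kg.
Tool frame: the origin (TCP) lies where the fingers leave the gripper's body, on its centre line; the fingertips stand 97 mm ahead of it and the grasp point (between the pads) lies 78 mm ahead of it; z points along the fingers, x is the direction in which the jaws open and shut, and the axes are right-handed (so a half turn about z gives the same grasp; the last joint's range is limited). The gripper opens to 94 mm and grips with 3 to 60 N. Pads are 16 mm wide; open, the fingers measure 119 mm over their backs; the gripper's body (75 mm by 177 mm) begins 78 mm behind the grasp point.
Start: joints at [-1.227, 0.087, 1.371, -0, 1.684, -0.103], TCP at [0.238, -0.496, 0.303] pointing down, gripper open.
Joint ranges: [-3.1, 3.1], [-0.76, 2.03], [0.27, 2.55], [-1.08, 4.22], [0.17, 2.65], [-2.57, 2.57]. Speed limits (rad/s): [2.79, 2.79, 3.14, 3.14, 3.14, 3.14].

INTERFACE

Orientations are given as [roll, pitch, yaw] about the fixed x, y, z axes, in that order (R = Rz(yaw) Ry(pitch) Rx(roll)).
In Python, from bench import * gives the robot as it stands.
- The arm moves only by the tool jog_arm, never from a script. Its argument "moves" is a list of rows, each a list of 7 numbers: the turn, a rotation vector about the world's x, y, z in rad, then the shift along the world's x, y, z in mm, then the finger opening in mm, from 0 to 94. In form: [[rx, ry, rz, tx, ty, tz, fingers], ...]. A call has 1 to 12 rows; each row shifts and turns the commanded pose from where the row before left it; what a row does not reach is not made up. A row lasts 1/8 s, in which the tool goes at most 62.5 mm and 10.7 degrees, less where a joint would pass 70% of its speed; a pose out of reach is approached as far as the arm can. A call is refused whole if a number of a shift passes 62.5 or a number of a turn 0.188, either way. A call with a gripper value outside its range is refused whole. The fingers move at their own pace and stop on an object; the grip force is fixed at half the most. Time passes only in rows, so rows that do not move let the fingers close. It gives the time, the measured TCP pose, the force and the opening at its end, in the units of the state.
- get_obs(): the state, without advancing time (a new reading comes with each control period).
- snapshot(name): name is "side" or "top"; returns the picture (400x640x3 uint8, red, green, blue); there is no depth.
- get_calibration(name): a dict with "camera_matrix" (3x3 intrinsics, pixels), "R" (3x3) and "t" (3): a world point X has camera coordinates R X + t. Camera axes: x right, y down, z forward; pixel columns grow to the right and rows downward; lengths in m; the calibration is good to about 2 mm. A picture is of the moment at which its call begins. get_calibration takes no time and is no camera call.
- close_job(): hands the job in, once; it reports no verdict.
Trained networks look in the newest picture that a camera, given by its name, has taken for a name from the list of things; names that differ only in an ending like _2 or _b are one class to them, and where a whole thing is asked for, a point or a joint stands for the part that bears it (a point fixed in the world has none). Each returns a list of dicts, best first, with "conf" (0 to 1); they miss things now and then, are a little off and sometimes report something else, mostly with a low value. They report only what shows in the picture. A call takes as long as a camera call.
- look_for(label, camera): "bbox" ([left, top, right, bottom] in pixels, round what is visible of it).
The state is a dict: "time": time; "joint_positions": joint angles; "qvel": joint speeds; "joint_torque": joint torques, N m; "tool_pos": TCP position; "ee_rot": TCP orientation; "wrist_force": force on the tool from outside, world axes, zero at the start; "wrist_torque": the same for the moment, N m; "width": finger opening in m.
Only numpy, scipy, OpenCV 4.12 (cv2) and the standard library are available. Lean on these libraries where they do the work, as an engineer would, in place of code of your own. Each camera call takes 0.05 s, during which the arm holds its last target.

TASK

Pick up the loose steel plate and set it squarely on top of the pile on the demagnetiser, lowering it until it touches before you let go (nobody knows how high the pile is, and it must not be dropped or rammed down). Then feel with the fingertips whether the power paddle on the control box is on, its ribbed end down; press that end down gently only if it is off, and never switch it off. Last, press the round start button fully and let it come back up, leaving the gear, carton and spanner where they are.

Things in the scene. Friction and masses are not known exactly. Their poses are not given: they have to be found in the camera images.
- plate_mid (a point): Centre of the loose plain dark steel plate, 120 x 50 x 12 mm, about 0.5 kg, lying flat on the bench 6 mm below this point. Its x axis is the 120 mm length, y the 50 mm width, z up. Grip it across the 50 mm width.
- demag: Demagnetiser: fixed grey block, 180 (x) x 160 (y) x 50 mm high; origin at the centre of its underside on the bench, z up. On it stands a fixed pile of plates like the loose one, squarely centred over the origin, 120 mm along x, 50 mm along y. Pile top: unknown, 60 to 110 mm above the bench, to be found by touch. The loose plate goes on it, length along x, either way round.
- control: Control box: fixed grey box, 160 (x) x 170 (y) x 50 mm high; origin at the centre of its underside on the bench, x roughly away from the robot, z up. On its top: a black rocking paddle at y = -32 mm and a round start button at y = +52 mm.
- paddle_pivot (a point): Middle of the black see-saw paddle's top face, on its pivot, 70 mm up; axes as the box. Paddle 120 (x) x 60 mm, unlit, tilted 0.12 rad either way. Its +x end has an aluminium rib 4 mm high, 8 wide, at x = 54 mm. ON = ribbed end down. Smooth face at x = 38 mm: 4.5 mm below this point if ON, 4.5 above if OFF. Pressed there it starts to give at about 5 N, and past level snaps over and stays.
- start_top (a point): Middle of the top face of the round grey start button, 38 mm across, when it is up; on the control box (x 0, y +52 mm). It goes 6 mm straight down against a spring, about 5 N when fully down, and springs back.
- start (a joint): Travel of the start button in m: 0 up, 0.006 fully down.
- gear: Bystander: loose steel gear wheel lying flat, 102 mm across, 16 mm thick, with a hub 36 mm across up to 30 mm; origin at the centre of its underside.
- carton: Bystander: loose closed carton, 100 x 70 x 60 mm high; origin at the centre of its underside.
- spanner: Bystander: loose steel spanner 170 mm long lying flat on the bench beyond the plate; its x axis is its length.

How it is judged:
By the outcome, as a careful person would: the job done as asked, in the order asked, and still so for the second after the job is handed in, with the robot touching nothing.
It also fails if it takes over 61 s, if anything falls off the work surface, if the arm or the gripper's body presses on something with over 40 N, if the wrist force passes 120 N, or if a joint passes its speed limit or range.

## Working session

There is one attempt and no reset: what is moved stays moved. The work goes in short steps, Python scripts to look and compute and a tool call to move; the robot and the scene stay as the last step left them, time stands still between calls to the robot, and variables do not carry over. Pictures are saved under pics/ and viewed, and the job is handed in when it is done.

Besides the shell and the picture viewer there is one more tool, called as name([rows], argument=value, ...), one row to a line, values as JSON. jog_arm: Moves the arm, as the interface text tells. Its arguments: {"type":"object","properties":{"moves":{"type":"array","items":{"type":"array","items":{"type":"number"}}}},"required":["moves"]}

```bash
mkdir -p pics; python3 - <<'E'
from bench import *
import cv2,numpy as np
o=get_obs();print({k:np.round(v,3) for k,v in o.items()})
for n in("side","top"):
    im=snapshot(n);cv2.imwrite(f"pics/{n}0.png",cv2.cvtColor(im,cv2.COLOR_RGB2BGR))
    c=get_calibration(n);print(n,c)
    for l in("plate_mid","demag","control","paddle_pivot","start_top"):
        print(l,look_for(l,n)[:2])
E
```

```text
{'time': np.float64(0.0), 'joint_positions': array([-1.227,  0.088,  1.372, -0.   ,  1.684, -0.103]), 'qvel': array([ 0.001, -0.001,  0.001, -0.002, -0.001,  0.   ]), 'joint_torque': array([-0.0000e+00, -3.4018e+01, -3.0243e+01,  7.2000e-02,  3.3000e-02,
       -0.0000e+00]), 'tool_pos': array([ 0.238, -0.496,  0.302]), 'ee_rot': array([-3.141e+00,  2.000e-03, -1.124e+00]), 'wrist_force': array([-0.083,  0.643, -0.032]), 'wrist_torque': array([-0.063, -0.007,  0.047]), 'width': np.float64(0.094)}
side {'camera_matrix': array([[398.59224533,   0.        , 328.87098284],
       [  0.        , 398.59224533, 193.75793573],
       [  0.        ,   0.        ,   1.        ]]), 'R': array([[-0.97707816, -0.21287615,  0.00141615],
       [-0.140264  ,  0.63876373, -0.75650969],
       [ 0.16013828, -0.73936773, -0.65398096]]), 't': array([0.58120651, 0.12464895, 0.82223108])}
plate_mid [{'bbox': [340.6, 209.4, 397.0, 244.2], 'conf': 0.6}]
demag [{'bbox': [338.8, 123.7, 419.8, 171.8], 'conf': 0.88}]
control [{'bbox': [282.5, 269.9, 413.7, 400.0], 'conf': 0.86}]
paddle_pivot [{'bbox': [281.2, 
[... 158 characters left out ...]
, 325.0534934 ],
       [  0.        , 380.77963667, 205.8904119 ],
       [  0.        ,   0.        ,   1.        ]]), 'R': array([[ 0.14181022, -0.98989298,  0.0013257 ],
       [-0.96909215, -0.13910319, -0.20374175],
       [ 0.20186694,  0.02760794, -0.97902377]]), 't': array([-0.05104051,  0.59629124,  0.90833717])}
plate_mid [{'bbox': [301.0, 223.8, 338.7, 269.4], 'conf': 0.94}]
demag [{'bbox': [406.8, 219.8, 486.6, 303.7], 'conf': 0.94}]
control [{'bbox': [178.6, 190.4, 261.2, 276.2], 'conf': 0.64}, {'bbox': [407.2, 220.4, 487.1, 300.7], 'conf': 0.27}]
paddle_pivot [{'bbox': [178.1, 195.0, 261.9, 273.7], 'conf': 0.62}]
start_top [{'bbox': [190.3, 224.2, 206.4, 237.8], 'conf': 0.72}]
```

View pics/top0.png

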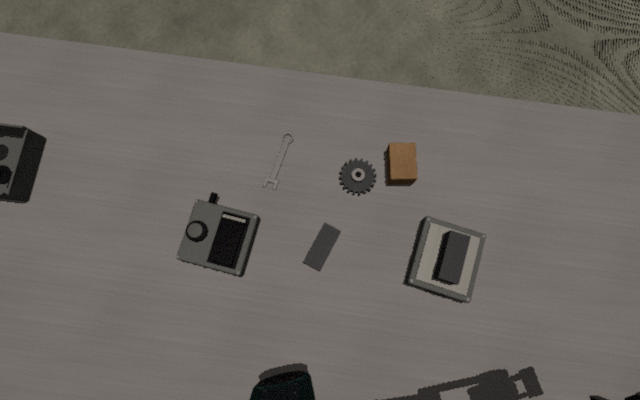

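View pics/side0.png

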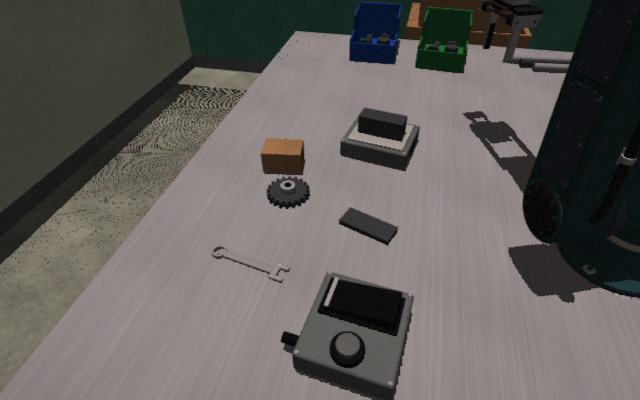

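```bash
python3 - <<'E'
import cv2
t=cv2.imread("pics/top0.png");s=cv2.imread("pics/side0.png")
for n,im,(x0,y0,w,h) in(("ctl",t,(165,170,110,120)),("plate",t,(280,200,80,90)),("demag",t,(395,205,105,105)),("sctl",s,(270,255,155,145))):
    k=min(800//w,600//h)
    cv2.imwrite(f"pics/z_{n}.png",cv2.resize(im[y0:y0+h,x0:x0+w],None,fx=k,fy=k,interpolation=cv2.INTER_CUBIC));print(n,k)
E
```

```text
ctl 5
plate 6
demag 5
sctl 4
```

The pictures show the control box at about top (219,237), the loose plate at (321,247), and the demagnetiser with its pile at (448,260). The spanner, gear and carton lie beyond them. I'll zoom in for corners.

View pics/z_ctl.png

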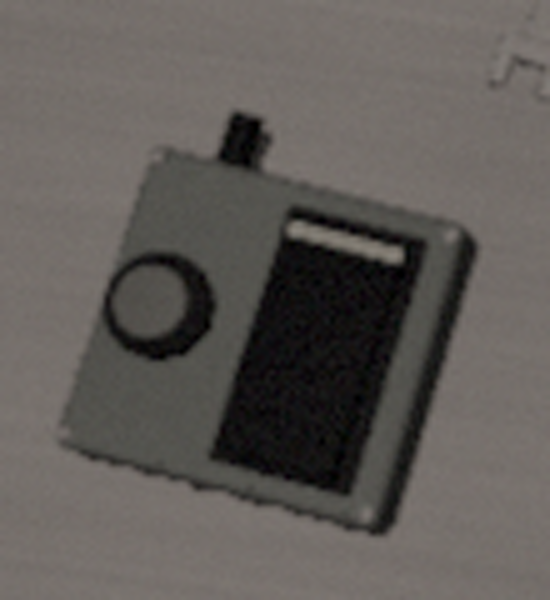

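View pics/z_plate.png

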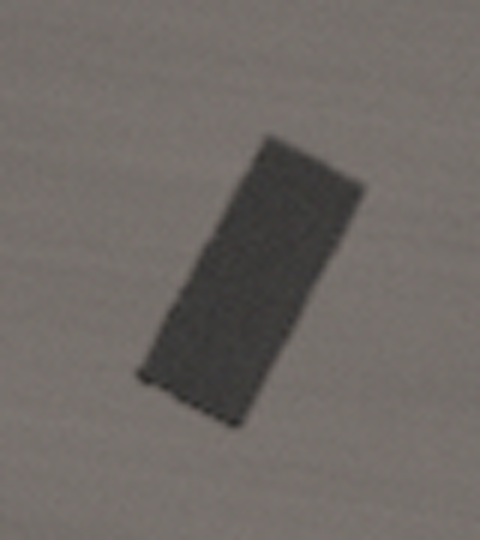

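View pics/z_demag.png

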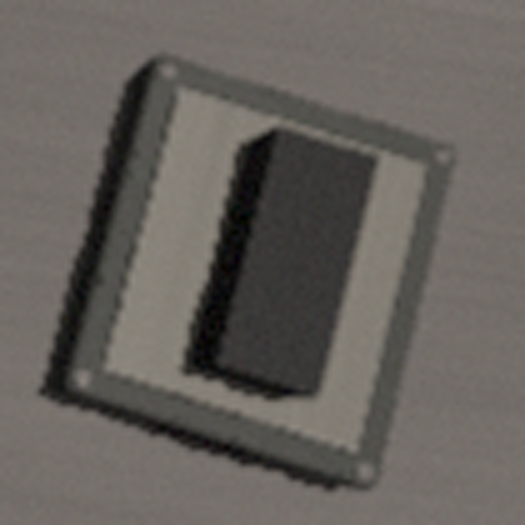

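View pics/z_sctl.png

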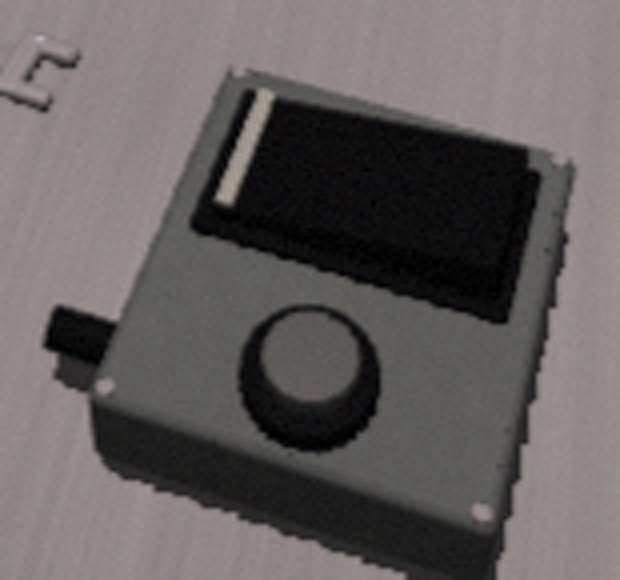

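```bash
cat > h.py <<'E'
import numpy as np
from bench import *
C={n:get_calibration(n) for n in("top","side")}
def bp(n,p,z):
    c=C[n];d=c["R"].T@np.linalg.solve(c["camera_matrix"],[p[0],p[1],1]);o=-c["R"].T@c["t"]
    return o+d*(z-o[2])/d[2]
def pix(u,x0,y0,k): return [x0+(u[0]+.5)/k-.5,y0+(u[1]+.5)/k-.5]
def proj(n,X):
    c=C[n];q=c["camera_matrix"]@(c["R"]@np.asarray(X)+c["t"]);return q[:2]/q[2]
E
python3 - <<'E'
from h import *
def quad(n,ps,org,z,name):
    P=np.array([bp(n,pix(p,*org),z)[:2] for p in ps]); c=P.mean(0)
    # order: far-left, far-right, near-right, near-left ; x axis = far
    ex=(P[0]+P[1]-P[2]-P[3]);ey=(P[0]+P[3]-P[1]-P[2])
    print(name,n,c.round(4),"len",[np.round(np.linalg.norm(P[i]-P[(i+1)%4]),4) for i in range(4)],"yaw",np.arctan2(ex[1],ex[0]).round(4),(np.arctan2(ey[1],ey[0])-np.pi/2).round(4))
quad("top",[(160,153),(452,235),(367,513),(63,433)],(165,170,5),.05,"ctl")
quad("side",[(105,387),(239,72),(562,160),(482,512)],(270,255,4),.05,"ctl")
quad("top",[(270,135),(366,187),(240,428),(138,377)],(280,200,6),.012,"plate")
quad("top",[(169,72),(445,155),(365,471),(83,377)],(395,205,5),.05,"demag")
for z in(.06,.07,.08,.09,.1,.11):quad("top",[(278,128),(376,155),(315,395),(215,370)],(395,205,5),z,"pile%g"%z)
for z in (.07,.075,.08): print("btn",z,bp("top",pix((148,305),165,170,5),z).round(4),bp("side",pix((310,360),270,255,4),z).round(4))
E
python3 - <<'E'
import cv2
s=cv2.imread("pics/side0.png")
for n,(x0,y0,w,h) in(("sdem",(330,95,100,80)),("splate",(330,200,80,50))):
    k=min(800//w,600//h);print(n,k)
    cv2.imwrite(f"pics/z_{n}.png",cv2.resize(s[y0:y0+h,x0:x0+w],None,fx=k,fy=k,interpolation=cv2.INTER_CUBIC))
E
```

```text
ctl top [0.4841 0.2953] len [np.float64(0.1584), np.float64(0.1452), np.float64(0.1592), np.float64(0.149)] yaw -0.1181 -0.1206
ctl side [0.4848 0.2955] len [np.float64(0.1585), np.float64(0.147), np.float64(0.1587), np.float64(0.1465)] yaw -0.1122 -0.1173
plate top [0.4994 0.0283] len [np.float64(0.0482), np.float64(0.1184), np.float64(0.0493), np.float64(0.1205)] yaw -0.3473 -0.337
demag top [ 0.512  -0.2888] len [np.float64(0.1442), np.float64(0.1645), np.float64(0.1437), np.float64(0.1616)] yaw -0.1811 -0.1683
pile0.06 top [ 0.5157 -0.3007] len [np.float64(0.0502), np.float64(0.1244), np.float64(0.0497), np.float64(0.1259)] yaw -0.1746 -0.1176
pile0.07 top [ 0.5145 -0.2974] len [np.float64(0.0497), np.float64(0.1231), np.float64(0.0492), np.float64(0.1246)] yaw -0.1746 -0.1176
pile0.08 top [ 0.5133 -0.2942] len [np.float64(0.0492), np.float64(0.1218), np.float64(0.0487), np.float64(0.1233)] yaw -0.1746 -0.1176
pile0.09 top [ 0.5121 -0.291 ] len [np.float64(0.0486), np.float64(0.1205), np.float64(0.0482), np.float64(0.1219)] yaw -0.1746 -0.1176
pile0.1 top [ 0.5109 -0.2877] len [np.float64(0.0481), np.float64(0.1191), np.float64(0.0476), np.float64(0.1206)] yaw -0.1746 -0.1176
pile0.11 top [ 0.5097 -0.2845] len [np.float64(0.0476), np.float64(0.1178), np.float64(0.0471), np.float64(0.1193)] yaw -0.1746 -0.1176
btn 0.07 [0.4873 0.3474 0.07  ] [0.4909 0.3492 0.07  ]
btn 0.075 [0.4868 0.3455 0.075 ] [0.4906 0.3519 0.075 ]
btn 0.08 [0.4864 0.3437 0.08  ] [0.4902 0.3546 0.08  ]
sdem 7
splate 10
```

View pics/z_sdem.png

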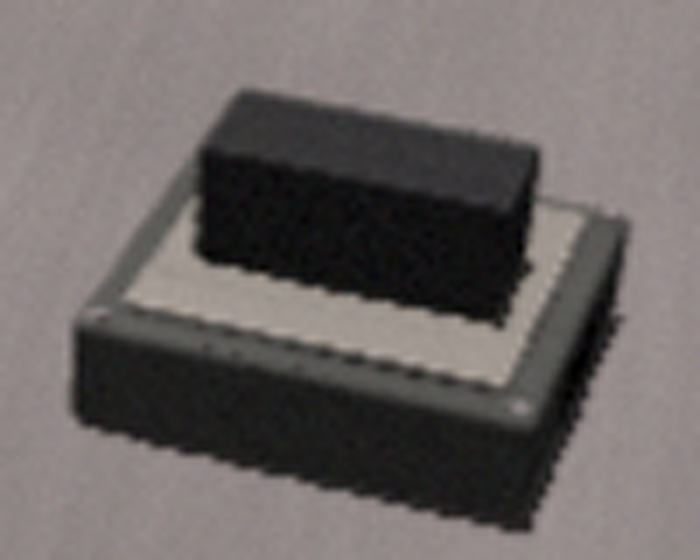

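View pics/z_splate.png

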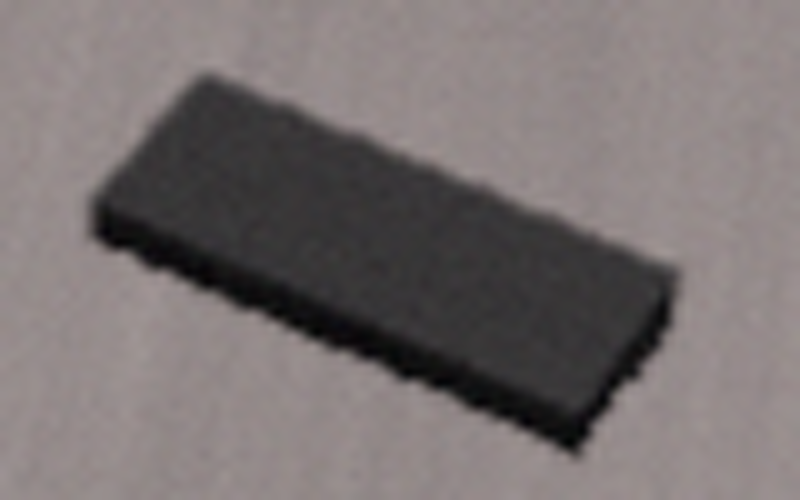

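```bash
python3 - <<'E'
from h import *
from scipy.optimize import least_squares
def fit(obs,L,W,z,fz,name):
    # obs: list (cam, pix, sx, sy)
    def r(v):
        c,s=np.cos(v[2]),np.sin(v[2]);zz=v[3] if fz else z;o=[]
        for n,p,sx,sy in obs:
            x,y=sx*L/2,sy*W/2
            o+=list(proj(n,[v[0]+c*x-s*y,v[1]+s*x+c*y,zz])-p)
        return o
    s=least_squares(r,[.5,0,-.15,z],loss="soft_l1");print(name,s.x.round(4),"res",np.round(s.fun,1))
sg=[(1,1),(1,-1),(-1,-1),(-1,1)]
def O(n,ps,org): return [(n,np.array(pix(p,*org)),*g) for p,g in zip(ps,sg)]
pt=O("top",[(270,135),(366,187),(240,428),(138,377)],(280,200,6))
ps=O("side",[(95,205),(208,72),(678,272),(575,417)],(330,200,10))
fit(pt,.12,.05,.012,0,"plate top");fit(ps,.12,.05,.012,0,"plate side");fit(pt+ps,.12,.05,.012,0,"plate");fit(pt+ps,.12,.05,.012,1,"plate fz")
a=O("top",[(278,128),(376,155),(315,395),(215,370)],(395,205,5));b=O("side",[(200,150),(240,90),(540,148),(520,208)],(330,95,7))
fit(a+b,.12,.05,.09,1,"pile")
d=O("top",[(169,72),(445,155),(365,471),(83,377)],(395,205,5))
ds=[("side",np.array(pix((97,313),330,95,7)),1,1),("side",np.array(pix((520,407),330,95,7)),-1,1)]
fit(d+ds,.164,.144,.05,0,"demag");fit(d,.164,.144,.05,0,"demag top")
k=O("top",[(160,153),(452,235),(367,513),(63,433)],(165,170,5));ks=O("side",[(105,387),(239,72),(562,160),(482,512)],(270,255,4))
fit(k+ks,.147,.158,.05,0,"ctl")
# button & paddle predicted
fit([("top",np.array(pix((148,305),165,170,5)),0,0),("side",np.array(pix((310,360),270,255,4)),0,0)],0,0,.07,1,"btn")
E
```

```text
plate top [ 0.4994  0.0283 -0.3456  0.012 ] res [-0.3 -0.2  0.4 -0.1 -0.   0.4  0.  -0.2]
plate side [ 0.501   0.0301 -0.3574  0.012 ] res [-0.5 -0.5 -0.3 -0.1  0.4  0.3  0.4  0.2]
plate [ 0.5003  0.029  -0.3508  0.012 ] res [-0.5 -0.5  0.2 -0.3 -0.4  0.  -0.3 -0.7 -0.1 -0.7 -0.1 -0.3  0.8 -0.2
  0.9 -0.2]
plate fz [ 0.5004  0.0281 -0.3504  0.0098] res [-0.1 -0.4  0.5 -0.2 -0.   0.   0.1 -0.7 -0.2 -0.2 -0.2  0.1  0.6  0.2
  0.8  0.2]
pile [ 0.5115 -0.2881 -0.1592  0.0989] res [-0.7 -0.6 -0.   0.1  0.8  0.7  0.1 -0.8  0.3  0.   0.3 -0.1  0.8 -0.2
 -0.8  0.5]
demag [ 0.5122 -0.2885 -0.1764  0.05  ] res [-0.1 -0.8 -0.4  0.1  0.   0.1 -0.1  0.2  0.1 -0.6  0.2 -0.5]
demag top [ 0.5121 -0.2888 -0.1763  0.05  ] res [ 0.1 -0.7 -0.3  0.2  0.2  0.2  0.   0.2]
ctl [ 0.4846  0.2955 -0.1165  0.05  ] res [-0.2  0.3 -0.  -0.7 -0.3 -0.1  0.3 -0.4  0.1 -0.4  0.1 -0.  -0.   0.3
  0.3  0.1]
btn [ 0.4902  0.3483 -0.15    0.0682] res [ 0.1 -1.1  0.5  0.1]
```

jog_arm([
  [0, 0, -0.0665, 22, 43.8, 0, 80],
  [0, 0, -0.0665, 22, 43.8, 0, 80],
  [0, 0, -0.0665, 22, 43.8, 0, 80],
  [0, 0, -0.0665, 22, 43.8, 0, 80],
  [0, 0, -0.0665, 22, 43.8, 0, 80],
  [0, 0, -0.0665, 22, 43.8, 0, 80],
  [0, 0, -0.0665, 22, 43.8, 0, 80],
  [0, 0, -0.0665, 22, 43.8, 0, 80],
  [0, 0, -0.0665, 22, 43.8, 0, 80],
  [0, 0, -0.0665, 22, 43.8, 0, 80],
  [0, 0, -0.0665, 22, 43.8, 0, 80],
  [0, 0, -0.0665, 20, 43, 0, 80],
])

```text
time: 2.1
tool_pos: [0.5002, 0.0304, 0.3029]
ee_rot: [-3.141, -0.0, -1.924]
wrist_force: [0.3, -1.0, -0.3]
width: 0.0799
```

jog_arm([
  [0, 0, 0, 0, -0.8, -40, 80],
  [0, 0, 0, 0, 0, -40, 80],
  [0, 0, 0, 0, 0, -40, 80],
  [0, 0, 0, 0, 0, -35, 80],
  [0, 0, 0, 0, 0, -20, 80],
  [0, 0, 0, 0, 0, -15, 80],
  [0, 0, 0, 0, 0, -8, 80],
  [0, 0, 0, 0, 0, 0, 80],
  [0, 0, 0, 0, 0, 0, 80],
])

```text
time: 3.22
tool_pos: [0.5003, 0.0279, 0.1057]
ee_rot: [-3.14, 0.0, -1.922]
wrist_force: [0.2, 0.4, 0.3]
width: 0.0799
```

```bash
python3 - <<'E'
from h import *
import cv2
im=cv2.cvtColor(snapshot("side"),cv2.COLOR_RGB2BGR)
cv2.imwrite("pics/side1.png",cv2.resize(im[150:260,290:440],None,fx=5,fy=5,interpolation=cv2.INTER_CUBIC))
E
```

```text
(no output)
```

View pics/side1.png

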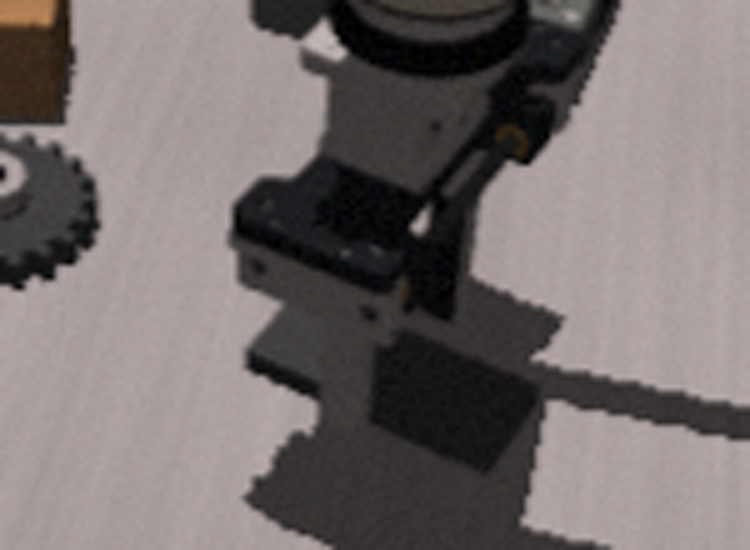

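The open fingers straddle the plate with their tips about 9 mm above the bench. I'll lower 5 mm and grip.

jog_arm([
  [0, 0, 0, 0, 0, -5, 80],
  [0, 0, 0, 0, 0, 0, 40],
  [0, 0, 0, 0, 0, 0, 40],
  [0, 0, 0, 0, 0, 0, 40],
  [0, 0, 0, 0, 0, 0, 40],
  [0, 0, 0, 0, 0, 0, 40],
  [0, 0, 0, 0, 0, 0, 40],
])

```text
time: 4.15
tool_pos: [0.4998, 0.0285, 0.0997]
ee_rot: [-3.141, 0.001, -1.922]
wrist_force: [0.8, 2.9, -0.3]
width: 0.0499
```

jog_arm([
  [0, 0, 0, 0, 0, 15, 40],
  [0, 0, 0, 0, 0, 40, 40],
  [0, 0, 0, 0, 0, 50, 40],
  [0, 0, 0, 0, 0, 45, 40],
  [0, 0, 0, 0, 0, 10, 40],
  [0, 0, 0, 0, 0, 0, 40],
  [0, 0, 0, 0, 0, 0, 40],
])

```text
time: 5.03
tool_pos: [0.4984, 0.0279, 0.2565]
ee_rot: [3.136, -0.002, -1.922]
wrist_force: [-0.0, -0.1, -7.1]
width: 0.0497
```

```bash
python3 - <<'E'
from h import *
import cv2
for n in("side","top"):
    im=cv2.cvtColor(snapshot(n),cv2.COLOR_RGB2BGR)
    p=proj(n,[.5,.03,.165]).astype(int);x0,y0=max(p[0]-60,0),max(p[1]-50,0);print(n,x0,y0)
    cv2.imwrite(f"pics/{n}2.png",cv2.resize(im[y0:y0+100,x0:x0+130],None,fx=6,fy=6,interpolation=cv2.INTER_CUBIC))
o=get_obs();print(o["wrist_force"],o["wrist_torque"],o["tool_pos"])
E
```

```text
side 313 117
top 260 189
[-0.50045102 -1.03523729 -6.74459963] [0.04205853 0.05537456 0.01952379] [0.49866116 0.02795517 0.25691302]
```

View pics/side2.png

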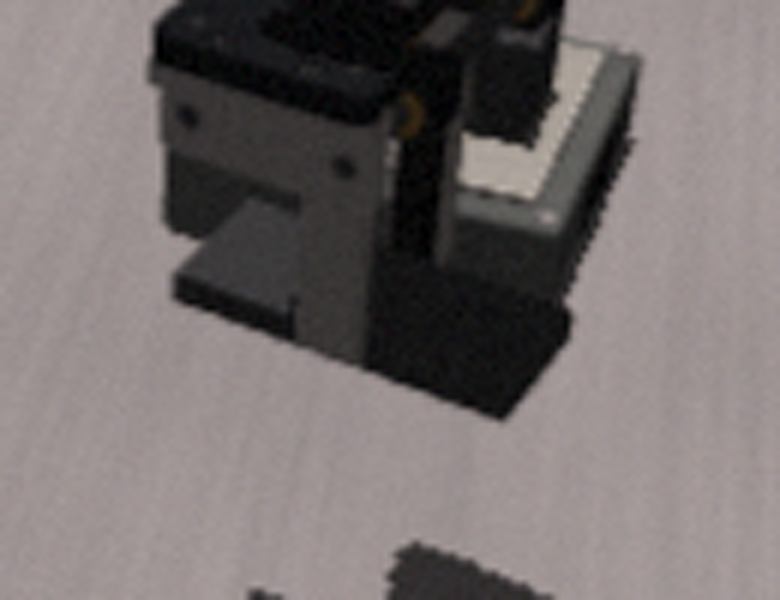

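View pics/top2.png

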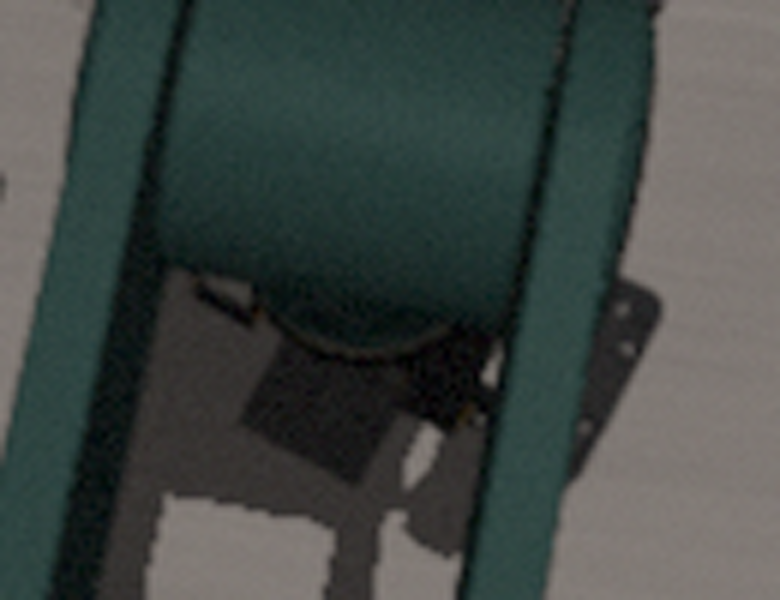

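```bash
python3 - <<'E'
from h import *
yaw=-.351;c,s=np.cos(yaw),np.sin(yaw)
o=np.array([.4986,.028])
for sx,sy,z,m in((1,1,.157,(175,297)),(-1,1,.157,(503,420)),(1,1,.169,(172,278)),(-1,-1,.157,(572,340))):
    x,y=sx*.06,sy*.025
    q=proj("side",[o[0]+c*x-s*y,o[1]+s*x+c*y,z]); print((q-pix(m,313,117,6)).round(2))
    P=bp("side",pix(m,313,117,6),z)[:2]-o
    print(" plate frame",(c*P[0]+s*P[1]).round(4),(-s*P[0]+c*P[1]).round(4))
E
```

```text
[-0.6  0.6]
 plate frame 0.06 0.0227
[0.23 1.07]
 plate frame -0.0583 0.0224
[ 0.03 -1.15]
 plate frame 0.0581 0.0283
[-0.22  0.39]
 plate frame -0.0599 -0.0264
```

jog_arm([
  [0, 0, 0.022, 1.7, -30, 0, 40],
  [0, 0, 0.022, 1.7, -40, 0, 40],
  [0, 0, 0.022, 1.7, -45, 0, 40],
  [0, 0, 0.022, 1.7, -45, 0, 40],
  [0, 0, 0.022, 1.7, -45, 0, 40],
  [0, 0, 0.022, 1.7, -45, 0, 40],
  [0, 0, 0.022, 1.7, -40, 0, 40],
  [0, 0, 0.022, 1.7, -26, 0, 40],
  [0, 0, 0, 0, 0, 0, 40],
  [0, 0, 0, 0, 0, 0, 40],
  [0, 0, 0, 0, 0, 0, 40],
])

```text
time: 6.5
tool_pos: [0.5133, -0.287, 0.2592]
ee_rot: [3.141, 0.001, -1.745]
wrist_force: [0.3, -0.3, -6.7]
width: 0.0497
```

```bash
python3 - <<'E'
from h import *
import cv2
n="side"
im=cv2.cvtColor(snapshot(n),cv2.COLOR_RGB2BGR)
cv2.imwrite(f"pics/{n}3.png",cv2.resize(im[60:180,310:440],None,fx=5,fy=5,interpolation=cv2.INTER_CUBIC))
o=get_obs();print(o["wrist_force"],o["wrist_torque"],o["tool_pos"],o["ee_rot"])
E
```

```text
[ 0.0423225  -0.59743391 -5.32132941] [0.09028101 0.00575162 0.0307476 ] [ 0.51331263 -0.28703564  0.2594843 ] [ 3.14110630e+00  3.27234804e-04 -1.74476993e+00]
```

View pics/side3.png

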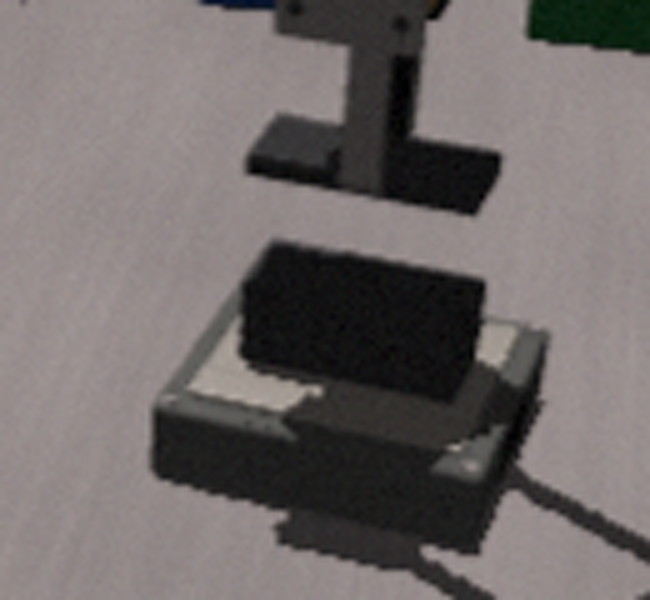

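The plate hangs above the pile and is in line with it (pile top front edge at about (360,300) in the crop). I'll correct by 1–2 mm and lower towards it.

jog_arm([
  [0, 0, 0, -1.3, -1.6, -15, 40],
  [0, 0, 0, 0, 0, -15, 40],
  [0, 0, 0, 0, 0, -10, 40],
  [0, 0, 0, 0, 0, -2, 40],
  [0, 0, 0, 0, 0, 0, 40],
  [0, 0, 0, 0, 0, 0, 40],
])

```text
time: 7.3
tool_pos: [0.5122, -0.2899, 0.2185]
ee_rot: [-3.14, -0.001, -1.746]
wrist_force: [-0.2, -0.6, -6.0]
width: 0.0498
```

```bash
python3 - <<'E'
from h import *
import cv2
for n in("side","top"):
    im=cv2.cvtColor(snapshot(n),cv2.COLOR_RGB2BGR)
    a=im[80:180,330:430] if n=="side" else im[205:305,395:495]
    cv2.imwrite(f"pics/{n}4.png",cv2.resize(a,None,fx=6,fy=6,interpolation=cv2.INTER_CUBIC))
o=get_obs();print(o["wrist_force"],o["wrist_torque"],o["tool_pos"],o["ee_rot"])
E
```

```text
[ 0.59223824  0.55113267 -5.38030295] [-0.00838228  0.01049527  0.00646846] [ 0.51220044 -0.28980794  0.21850584] [-3.14028203e+00 -7.17168724e-04 -1.74598110e+00]
```

View pics/side4.png

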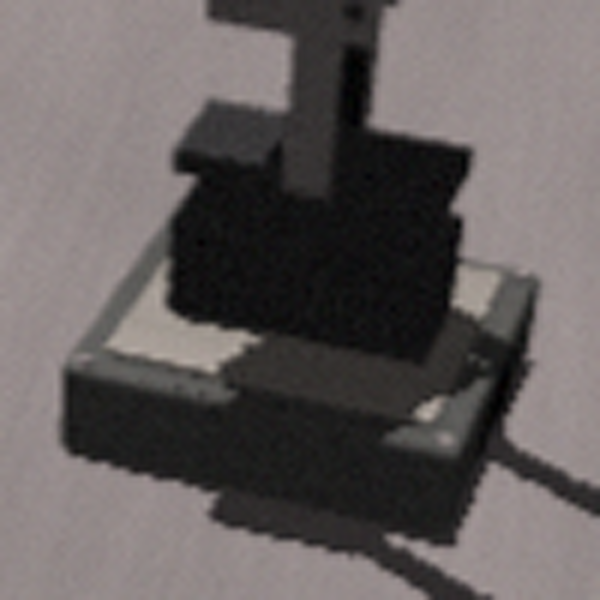

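View pics/top4.png

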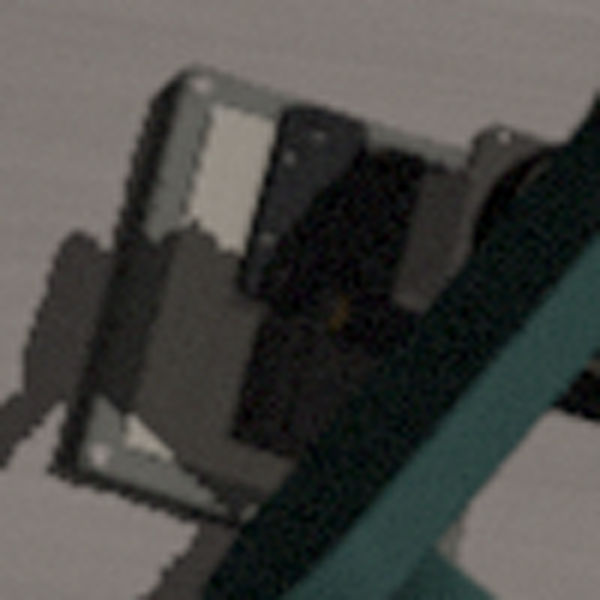

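jog_arm([
  [0, 0, 0, 0, 0.9, -4, 40],
  [0, 0, 0, 0, 0, -4, 40],
  [0, 0, 0, 0, 0, -3, 40],
  [0, 0, 0, 0, 0, 0, 40],
  [0, 0, 0, 0, 0, 0, 40],
])

```text
time: 8.02
tool_pos: [0.512, -0.2888, 0.2068]
ee_rot: [-3.141, -0.0, -1.746]
wrist_force: [-0.5, -0.2, -5.8]
width: 0.0498
```

jog_arm([
  [0, 0, 0, 0, 0, -1, 40],
  [0, 0, 0, 0, 0, -1, 40],
  [0, 0, 0, 0, 0, 0, 40],
])

```text
time: 8.4
tool_pos: [0.5119, -0.2887, 0.2046]
ee_rot: [3.141, 0.0, -1.746]
wrist_force: [-0.3, 0.3, -6.4]
width: 0.0501
```

jog_arm([
  [0, 0, 0, 0, 0, -1, 40],
  [0, 0, 0, 0, 0, -1, 40],
  [0, 0, 0, 0, 0, 0, 40],
])

```text
time: 8.78
tool_pos: [0.5119, -0.2887, 0.2025]
ee_rot: [3.141, 0.0, -1.746]
wrist_force: [-0.8, 0.3, -6.3]
width: 0.0494
```

jog_arm([
  [0, 0, 0, 0, 0, -1, 40],
  [0, 0, 0, 0, 0, 0, 40],
])

```text
time: 9.02
tool_pos: [0.5119, -0.2887, 0.2016]
ee_rot: [3.141, 0.0, -1.746]
wrist_force: [-0.3, -0.1, -7.4]
width: 0.0496
```

jog_arm([
  [0, 0, 0, 0, 0, -1, 40],
  [0, 0, 0, 0, 0, 0, 40],
])

```text
time: 9.28
tool_pos: [0.5119, -0.2887, 0.2006]
ee_rot: [3.141, 0.0, -1.746]
wrist_force: [-0.2, -0.4, -6.8]
width: 0.0499
```

jog_arm([
  [0, 0, 0, 0, 0, -1, 40],
  [0, 0, 0, 0, 0, 0, 40],
])

```text
time: 9.52
tool_pos: [0.5119, -0.2887, 0.1996]
ee_rot: [3.141, 0.0, -1.746]
wrist_force: [-0.1, -0.5, -6.9]
width: 0.0497
```

jog_arm([
  [0, 0, 0, 0, 0, -1, 40],
  [0, 0, 0, 0, 0, 0, 40],
])

```text
time: 9.78
tool_pos: [0.5119, -0.2887, 0.1986]
ee_rot: [3.141, -0.0, -1.746]
wrist_force: [0.7, 0.1, -6.0]
width: 0.0493
```

jog_arm([
  [0, 0, 0, 0, 0, -1, 40],
  [0, 0, 0, 0, 0, 0, 40],
])

```text
time: 10.02
tool_pos: [0.512, -0.2888, 0.1981]
ee_rot: [-3.141, -0.0, -1.746]
wrist_force: [0.2, 0.4, -4.6]
width: 0.0497
```

jog_arm([
  [0, 0, 0, 0, 0, -1, 40],
  [0, 0, 0, 0, 0, 0, 40],
])

```text
time: 10.28
tool_pos: [0.512, -0.2887, 0.1981]
ee_rot: [-3.141, -0.0, -1.746]
wrist_force: [-2.5, 2.1, 2.5]
width: 0.0497
```

Contact: z stopped at 0.198 and the force went from −6.5 to +2.5 N, which puts the pile top at about 98 mm. I'll release.

jog_arm([
  [0, 0, 0, 0, 0, 0.7, 40],
  [0, 0, 0, 0, 0, 0, 56],
  [0, 0, 0, 0, 0, 0, 66],
  [0, 0, 0, 0, 0, 0, 74],
  [0, 0, 0, 0, 0, 0, 80],
])

```text
time: 10.9
tool_pos: [0.5121, -0.2888, 0.1975]
ee_rot: [-3.141, -0.0, -1.746]
wrist_force: [0.2, -0.5, -0.8]
width: 0.0787
```

jog_arm([
  [0, 0, 0, 0, 0, 10, 80],
  [0, 0, 0, 0, 0, 25, 80],
  [0, 0, 0, 0, 0, 35, 80],
  [0, 0, 0, 0, 0, 30, 80],
  [0, 0, 0, -30, 45, 0, 60],
  [0, 0, 0, -10, 50, 0, 40],
  [0, 0, 0, 0, 55, 0, 20],
  [0, 0, 0, 0, 55, 0, 10],
  [0, 0, 0, 0, 55, 0, 0],
  [0, 0, 0, 0, 0, 0, 0],
])

```text
time: 12.15
tool_pos: [0.4718, -0.0257, 0.2986]
ee_rot: [-3.14, 0.001, -1.74]
wrist_force: [0.8, -0.8, 0.1]
width: 0.0237
```

```bash
python3 - <<'E'
from h import *
import cv2
for n in("side","top"):
    im=cv2.cvtColor(snapshot(n),cv2.COLOR_RGB2BGR)
    a=im[80:180,330:430] if n=="side" else im[205:305,395:495]
    cv2.imwrite(f"pics/{n}5.png",cv2.resize(a,None,fx=6,fy=6,interpolation=cv2.INTER_CUBIC))
o=get_obs();print(o["wrist_force"],o["tool_pos"],o["ee_rot"],o["joint_positions"])
yaw=-.1165;c,s=np.cos(yaw),np.sin(yaw)
for x,y in((0,-.032),(.038,-.032),(.054,-.032),(0,.052)):print(x,y,(.4846+c*x-s*y).round(4),(.2955+s*x+c*y).round(4))
E
```

```text
[-0.03009022 -0.23056201  0.13809266] [ 0.47202589 -0.02858506  0.29817457] [-3.14018169e+00 -8.72062805e-04 -1.74469046e+00] [-1.79995334e-01 -8.56002224e-02  1.55254712e+00 -8.67986911e-04
  1.67322946e+00  1.56460514e+00]
0 -0.032 0.4809 0.2637
0.038 -0.032 0.5186 0.2593
0.054 -0.032 0.5345 0.2574
0 0.052 0.4906 0.3471
```

View pics/side5.png

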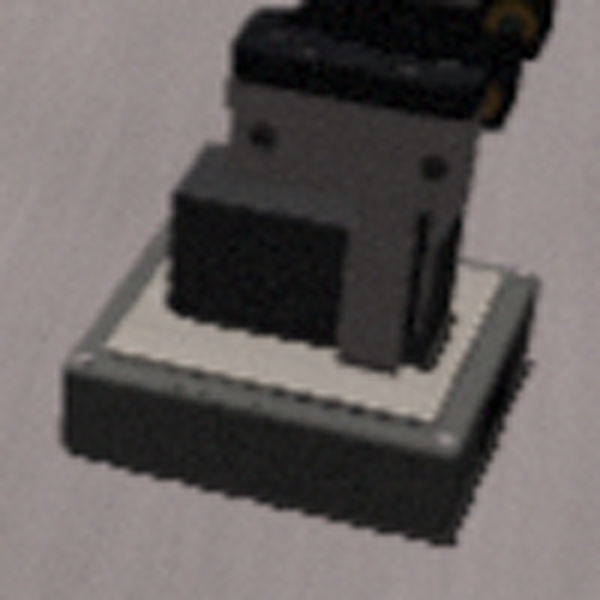

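View pics/top5.png

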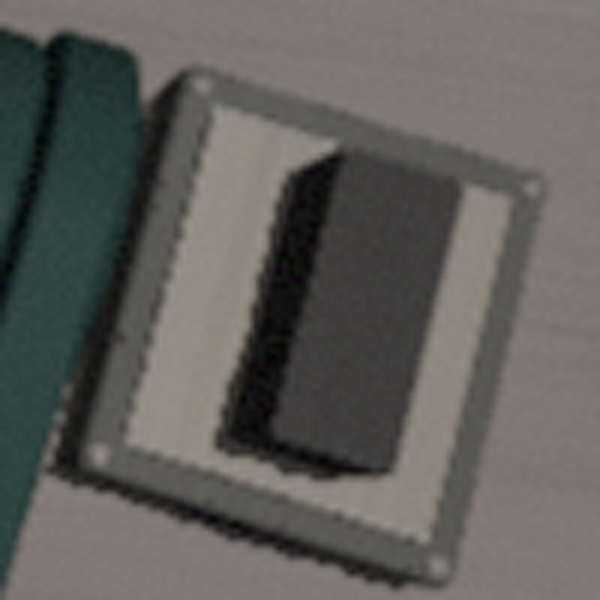

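The plate sits flush on the pile in both views (top face centred at about (365,310) in the top crop). Next I'll move closed fingertips above the smooth face of the paddle at x = 38 mm.

jog_arm([
  [0, 0, 0.014, 6.6, 40, 0, 0],
  [0, 0, 0.014, 8, 50, 0, 0],
  [0, 0, 0.014, 8, 50, 0, 0],
  [0, 0, 0.016, 8, 50, 0, 0],
  [0, 0, 0, 8, 50, 0, 0],
  [0, 0, 0, 8, 47, 0, 0],
  [0, 0, 0, 0, 0, -30, 0],
  [0, 0, 0, 0, 0, -40, 0],
  [0, 0, 0, 0, 0, -28, 0],
  [0, 0, 0, 0, 0, -10, 0],
  [0, 0, 0, 0, 0, 0, 0],
  [0, 0, 0, 0, 0, 0, 0],
])

```text
time: 13.75
tool_pos: [0.5196, 0.2581, 0.1913]
ee_rot: [-3.139, 0.001, -1.689]
wrist_force: [-0.0, -0.1, 0.0]
width: -0.0
```

```bash
python3 - <<'E'
from h import *
import cv2
n="side"
im=cv2.cvtColor(snapshot(n),cv2.COLOR_RGB2BGR)
cv2.imwrite(f"pics/{n}6.png",cv2.resize(im[240:400,260:430],None,fx=4,fy=4,interpolation=cv2.INTER_CUBIC))
o=get_obs();print(o["wrist_force"],o["tool_pos"],o["ee_rot"],o["width"])
E
```

```text
[-0.08291815 -0.06683185 -0.10934754] [0.51955498 0.25824411 0.19135439] [-3.13853308e+00  1.43348662e-03 -1.68857702e+00] 0.0006193812620531663
```

View pics/side6.png

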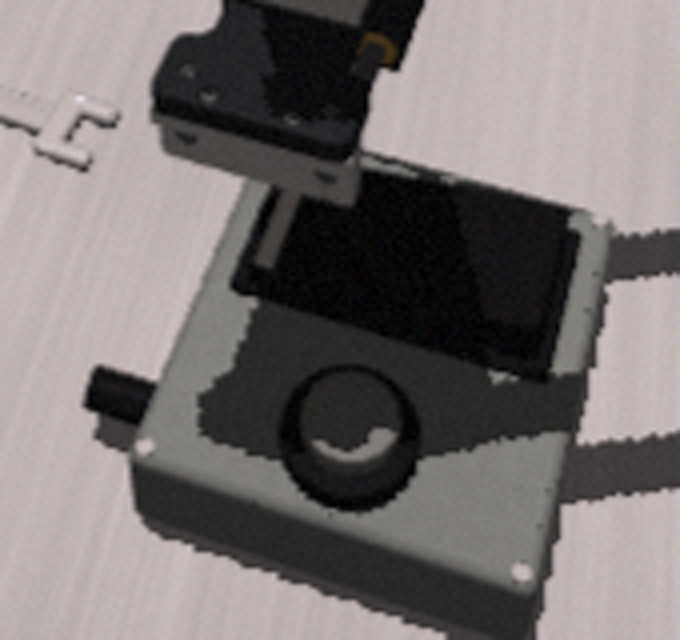

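The fingertips are over the smooth face just inside the rib, as intended. I'll descend and feel.

jog_arm([
  [0, 0, 0, -1, 1, -5, 0],
  [0, 0, 0, 0, 0, -5, 0],
  [0, 0, 0, 0, 0, -3, 0],
  [0, 0, 0, 0, 0, 0, 0],
  [0, 0, 0, 0, 0, 0, 0],
])

```text
time: 14.42
tool_pos: [0.5176, 0.2593, 0.1764]
ee_rot: [-3.142, -0.0, -1.688]
wrist_force: [0.2, 0.3, 0.3]
width: 0.0006
```

jog_arm([
  [0, 0, 0, 0, 0, -1, 0],
  [0, 0, 0, 0, 0, -1, 0],
  [0, 0, 0, 0, 0, 0, 0],
])

```text
time: 14.8
tool_pos: [0.5175, 0.2592, 0.1743]
ee_rot: [3.141, -0.0, -1.688]
wrist_force: [1.2, 1.1, -0.1]
width: 0.0004
```

jog_arm([
  [0, 0, 0, 0, 0, -0.5, 0],
  [0, 0, 0, 0, 0, -0.5, 0],
  [0, 0, 0, 0, 0, 0, 0],
])

```text
time: 15.18
tool_pos: [0.5175, 0.2593, 0.1733]
ee_rot: [3.141, -0.0, -1.688]
wrist_force: [-0.3, 0.0, 0.1]
width: 0.0004
```

jog_arm([
  [0, 0, 0, 0, 0, -0.5, 0],
  [0, 0, 0, 0, 0, 0, 0],
])

```text
time: 15.42
tool_pos: [0.5175, 0.2593, 0.1728]
ee_rot: [3.142, -0.0, -1.688]
wrist_force: [0.1, 0.3, 0.2]
width: 0.0003
```

jog_arm([
  [0, 0, 0, 0, 0, -0.5, 0],
  [0, 0, 0, 0, 0, 0, 0],
])

```text
time: 15.68
tool_pos: [0.5175, 0.2593, 0.1723]
ee_rot: [3.142, -0.0, -1.688]
wrist_force: [-0.2, -0.9, 0.2]
width: 0.0007
```

jog_arm([
  [0, 0, 0, 0, 0, -0.5, 0],
  [0, 0, 0, 0, 0, 0, 0],
])

```text
time: 15.92
tool_pos: [0.5175, 0.2593, 0.1719]
ee_rot: [3.142, -0.0, -1.688]
wrist_force: [-0.7, 0.1, 0.8]
width: 0.0003
```

jog_arm([
  [0, 0, 0, 0, 0, -0.5, 0],
  [0, 0, 0, 0, 0, 0, 0],
])

```text
time: 16.18
tool_pos: [0.5175, 0.2593, 0.1713]
ee_rot: [3.141, -0.0, -1.688]
wrist_force: [0.1, 0.1, -0.5]
width: 0.0004
```

jog_arm([
  [0, 0, 0, 0, 0, -0.5, 0],
  [0, 0, 0, 0, 0, 0, 0],
])

```text
time: 16.42
tool_pos: [0.5175, 0.2593, 0.1709]
ee_rot: [3.142, -0.0, -1.688]
wrist_force: [-0.3, 0.2, 0.2]
width: 0.0003
```

jog_arm([
  [0, 0, 0, 0, 0, -0.5, 0],
  [0, 0, 0, 0, 0, 0, 0],
])

```text
time: 16.68
tool_pos: [0.5175, 0.2593, 0.1703]
ee_rot: [3.141, -0.0, -1.688]
wrist_force: [-0.3, -0.0, -0.9]
width: 0.0006
```

jog_arm([
  [0, 0, 0, 0, 0, -0.5, 0],
  [0, 0, 0, 0, 0, 0, 0],
])

```text
time: 16.92
tool_pos: [0.5175, 0.2593, 0.1698]
ee_rot: [3.141, -0.0, -1.688]
wrist_force: [-0.1, -0.9, 0.5]
width: 0.0005
```

jog_arm([
  [0, 0, 0, 0, 0, -0.5, 0],
  [0, 0, 0, 0, 0, 0, 0],
])

```text
time: 17.18
tool_pos: [0.5175, 0.2593, 0.1694]
ee_rot: [3.142, -0.0, -1.688]
wrist_force: [-0.3, -0.7, -0.5]
width: 0.0006
```

jog_arm([
  [0, 0, 0, 0, 0, -0.5, 0],
  [0, 0, 0, 0, 0, 0, 0],
])

```text
time: 17.42
tool_pos: [0.5175, 0.2593, 0.1689]
ee_rot: [3.142, -0.0, -1.688]
wrist_force: [-0.2, 0.1, 0.5]
width: 0.0004
```

jog_arm([
  [0, 0, 0, 0, 0, -0.5, 0],
  [0, 0, 0, 0, 0, 0, 0],
])

```text
time: 17.68
tool_pos: [0.5175, 0.2593, 0.1684]
ee_rot: [3.141, -0.0, -1.688]
wrist_force: [0.7, -0.3, 0.3]
width: 0.0003
```

jog_arm([
  [0, 0, 0, 0, 0, -0.5, 0],
  [0, 0, 0, 0, 0, 0, 0],
])

```text
time: 17.92
tool_pos: [0.5175, 0.2593, 0.1678]
ee_rot: [3.141, -0.0, -1.688]
wrist_force: [0.3, -0.7, 0.3]
width: 0.0006
```

jog_arm([
  [0, 0, 0, 0, 0, -0.5, 0],
  [0, 0, 0, 0, 0, -0.5, 0],
  [0, 0, 0, 0, 0, 0, 0],
])

```text
time: 18.3
tool_pos: [0.5175, 0.2593, 0.1668]
ee_rot: [3.141, -0.0, -1.688]
wrist_force: [0.4, -0.4, -0.5]
width: 0.0003
```

jog_arm([
  [0, 0, 0, 0, 0, -0.5, 0],
  [0, 0, 0, 0, 0, -0.5, 0],
  [0, 0, 0, 0, 0, 0, 0],
])

```text
time: 18.68
tool_pos: [0.5175, 0.2593, 0.1658]
ee_rot: [3.141, -0.0, -1.688]
wrist_force: [0.4, -0.3, 0.4]
width: 0.0002
```

jog_arm([
  [0, 0, 0, 0, 0, -0.5, 0],
  [0, 0, 0, 0, 0, 0, 0],
])

```text
time: 18.92
tool_pos: [0.5175, 0.2593, 0.1654]
ee_rot: [3.141, -0.0, -1.688]
wrist_force: [-0.7, 0.2, -0.2]
width: 0.0004
```

jog_arm([
  [0, 0, 0, 0, 0, -0.5, 0],
  [0, 0, 0, 0, 0, 0, 0],
])

```text
time: 19.18
tool_pos: [0.5175, 0.2593, 0.1649]
ee_rot: [3.142, -0.0, -1.688]
wrist_force: [0.8, 0.7, -0.3]
width: 0.0002
```

jog_arm([
  [0, 0, 0, 0, 0, -0.5, 0],
  [0, 0, 0, 0, 0, 0, 0],
])

```text
time: 19.42
tool_pos: [0.5175, 0.2593, 0.1643]
ee_rot: [3.141, -0.0, -1.688]
wrist_force: [0.0, -0.3, 0.0]
width: 0.0006
```

jog_arm([
  [0, 0, 0, 0, 0, -0.5, 0],
  [0, 0, 0, 0, 0, 0, 0],
])

```text
time: 19.68
tool_pos: [0.5176, 0.2593, 0.1641]
ee_rot: [-3.141, -0.0, -1.688]
wrist_force: [-0.7, -0.3, 0.3]
width: 0.0007
```

jog_arm([
  [0, 0, 0, 0, 0, -0.5, 0],
  [0, 0, 0, 0, 0, 0, 0],
])

```text
time: 19.92
tool_pos: [0.5176, 0.2593, 0.1639]
ee_rot: [-3.141, 0.0, -1.688]
wrist_force: [-1.8, -0.8, 3.5]
width: 0.0004
```

jog_arm([
  [0, 0, 0, 0, 0, -0.4, 0],
  [0, 0, 0, 0, 0, 0, 0],
])

```text
time: 20.18
tool_pos: [0.5176, 0.2593, 0.1638]
ee_rot: [-3.141, 0.0, -1.688]
wrist_force: [-2.4, -1.0, 4.6]
width: 0.0008
```

The fingertips met a firm stop at a tip height of 67 mm (TCP z 0.164, 3.5–4.6 N). ON should be about 66.4 mm here and OFF about 75.5 mm, where nothing was felt. The paddle is already ON, so I won't press it. I'll lift off and go to the button.

jog_arm([
  [0, 0, 0, 0, 0, 5, 0],
  [0, 0, 0, 0, 0, 15, 0],
  [0, 0, 0, 0, 0, 12, 0],
  [0, 0, 0, -7, 20, 0, 0],
  [0, 0, 0, -7, 25, 0, 0],
  [0, 0, 0, -7, 25, 0, 0],
  [0, 0, 0, -6.5, 17.7, 0, 0],
  [0, 0, 0, 0, 0, 0, 0],
  [0, 0, 0, 0, 0, 0, 0],
])

```text
time: 21.3
tool_pos: [0.49, 0.3467, 0.1948]
ee_rot: [3.142, -0.001, -1.688]
wrist_force: [0.2, 0.4, 0.6]
width: 0.0005
```

```bash
python3 - <<'E'
from h import *
import cv2
n="side"
im=cv2.cvtColor(snapshot(n),cv2.COLOR_RGB2BGR)
cv2.imwrite(f"pics/{n}7.png",cv2.resize(im[240:400,260:430],None,fx=4,fy=4,interpolation=cv2.INTER_CUBIC))
o=get_obs();print(o["wrist_force"],o["tool_pos"],o["ee_rot"],o["width"])
E
```

```text
[-0.25295297 -0.59221382 -0.62207778] [0.49017266 0.34648754 0.19490784] [-3.14157708e+00 -6.09138087e-04 -1.68853145e+00] 4.654834409395091e-05
```

View pics/side7.png

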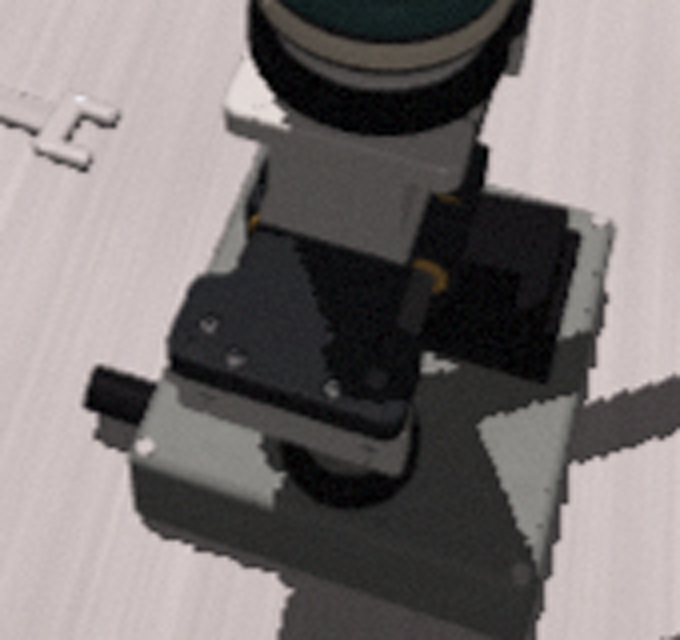

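jog_arm([
  [0, 0, 0, 0, 0, -8, 0],
  [0, 0, 0, 0, 0, -7, 0],
  [0, 0, 0, 0, 0, -3, 0],
  [0, 0, 0, 0, 0, 0, 0],
])

```text
time: 21.85
tool_pos: [0.4899, 0.3467, 0.1764]
ee_rot: [3.141, -0.001, -1.688]
wrist_force: [-0.3, -1.0, -0.6]
width: 0.0009
```

jog_arm([
  [0, 0, 0, 0, 0, -1, 0],
  [0, 0, 0, 0, 0, -1, 0],
  [0, 0, 0, 0, 0, -1, 0],
  [0, 0, 0, 0, 0, 0, 0],
])

```text
time: 22.35
tool_pos: [0.49, 0.347, 0.174]
ee_rot: [3.141, -0.0, -1.688]
wrist_force: [0.2, -0.2, 0.0]
width: 0.0005
```

jog_arm([
  [0, 0, 0, 0, 0, -1, 0],
  [0, 0, 0, 0, 0, -1, 0],
  [0, 0, 0, 0, 0, 0, 0],
])

```text
time: 22.72
tool_pos: [0.49, 0.347, 0.1718]
ee_rot: [3.141, -0.0, -1.688]
wrist_force: [-0.6, 0.7, -0.7]
width: 0.0008
```

jog_arm([
  [0, 0, 0, 0, 0, -1, 0],
  [0, 0, 0, 0, 0, -1, 0],
  [0, 0, 0, 0, 0, 0, 0],
])

```text
time: 23.1
tool_pos: [0.49, 0.3469, 0.1698]
ee_rot: [3.141, -0.0, -1.688]
wrist_force: [0.7, -0.4, -1.5]
width: 0.0003
```

jog_arm([
  [0, 0, 0, 0, 0, -1, 0],
  [0, 0, 0, 0, 0, -1, 0],
  [0, 0, 0, 0, 0, 0, 0],
])

```text
time: 23.48
tool_pos: [0.4901, 0.347, 0.1683]
ee_rot: [-3.141, 0.0, -1.688]
wrist_force: [-0.5, -0.0, 2.0]
width: 0.0005
```

jog_arm([
  [0, 0, 0, 0, 0, -1, 0],
  [0, 0, 0, 0, 0, -1, 0],
  [0, 0, 0, 0, 0, 0, 0],
])

```text
time: 23.85
tool_pos: [0.4901, 0.347, 0.1662]
ee_rot: [-3.141, 0.0, -1.688]
wrist_force: [-1.4, 0.3, 3.5]
width: 0.0005
```

jog_arm([
  [0, 0, 0, 0, 0, -1, 0],
  [0, 0, 0, 0, 0, -1, 0],
  [0, 0, 0, 0, 0, 0, 0],
])

```text
time: 24.22
tool_pos: [0.4901, 0.347, 0.1642]
ee_rot: [-3.141, 0.0, -1.688]
wrist_force: [-1.3, -1.0, 4.0]
width: 0.0004
```

jog_arm([
  [0, 0, 0, 0, 0, -1, 0],
  [0, 0, 0, 0, 0, 0, 0],
])

```text
time: 24.48
tool_pos: [0.4901, 0.347, 0.1635]
ee_rot: [-3.141, 0.0, -1.688]
wrist_force: [-0.8, -0.2, 5.8]
width: 0.0004
```

jog_arm([
  [0, 0, 0, 0, 0, -1, 0],
  [0, 0, 0, 0, 0, 0, 0],
])

```text
time: 24.72
tool_pos: [0.4901, 0.347, 0.1634]
ee_rot: [-3.141, 0.0, -1.688]
wrist_force: [-3.4, -1.1, 8.6]
width: 0.0007
```

jog_arm([
  [0, 0, 0, 0, 0, -1, 0],
  [0, 0, 0, 0, 0, 0, 0],
  [0, 0, 0, 0, 0, 0, 0],
])

```text
time: 25.1
tool_pos: [0.4901, 0.347, 0.1634]
ee_rot: [-3.141, 0.001, -1.688]
wrist_force: [-4.4, -1.9, 12.0]
width: -0.0001
```

Bottomed out: z is fixed at 0.1634 while the force rose to 12 N. I'll lift off slowly, then retreat.

jog_arm([
  [0, 0, 0, 0, 0, 3, 0],
  [0, 0, 0, 0, 0, 5, 0],
  [0, 0, 0, 0, 0, 8, 0],
  [0, 0, 0, 0, 0, 30, 0],
  [0, 0, 0, 0, 0, 40, 0],
  [0, 0, 0, -10, -30, 30, 0],
  [0, 0, 0, -20, -50, 0, 0],
  [0, 0, 0, -20, -50, 0, 0],
  [0, 0, 0, -20, -50, 0, 0],
  [0, 0, 0, -20, -30, 0, 0],
  [0, 0, 0, 0, 0, 0, 0],
  [0, 0, 0, 0, 0, 0, 0],
])

```text
time: 26.6
tool_pos: [0.4003, 0.1373, 0.2769]
ee_rot: [-3.141, 0.0, -1.688]
wrist_force: [0.5, -0.3, 0.1]
width: 0.0004
```

```bash
python3 - <<'E'
from h import *
import cv2
for n in("side","top"):
    im=cv2.cvtColor(snapshot(n),cv2.COLOR_RGB2BGR);cv2.imwrite(f"pics/{n}8.png",im)
    if n=="side": cv2.imwrite("pics/s8z.png",cv2.resize(im[255:400,270:425],None,fx=4,fy=4,interpolation=cv2.INTER_CUBIC))
E
```

```text
(no output)
```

View pics/side8.png

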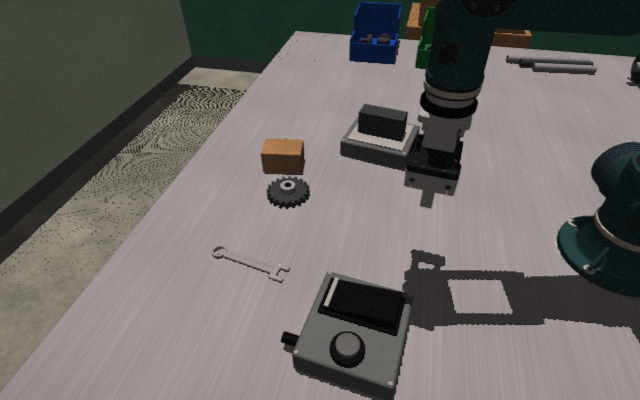

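View pics/top8.png

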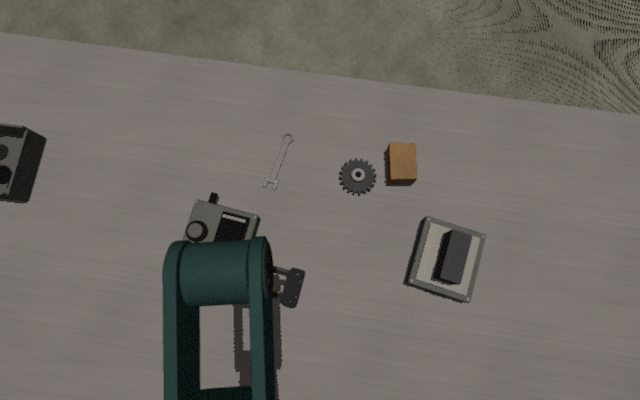

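View pics/s8z.png

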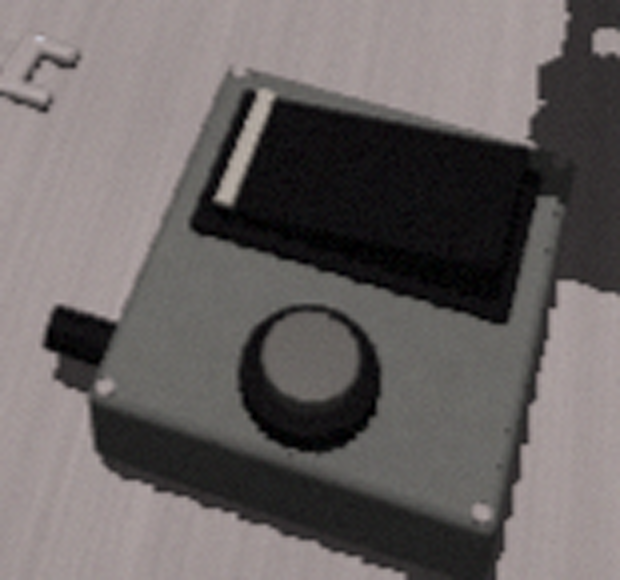

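The last pictures show the plate on the pile at top (452,257) and the bench spot empty. The button at side (347,345) is up, the paddle is unchanged, and the gear, carton and spanner are at their first pixels. I'll hand in.

```bash
python3 -c "
from bench import *
o=get_obs();print(o['wrist_force'],abs(o['qvel']).max());print(close_job())"
```

```text
[ 0.11025615 -0.43527787 -0.35515374] 0.007103892244049715
the job is handed in; nothing more can be done
None
```

The job is done and handed in after about 27 s, with the arm clear of everything.

- **Plate:** I gripped it across its width and lowered it in 1 mm steps until it touched the pile. Contact came at a pile top of about 98 mm, with less than 10 N of push, and I released it there. Both cameras show it square and flush on the pile.
- **Paddle:** With the fingertips over x = 38 mm, nothing was felt at the OFF height (about 75 mm). They met a firm stop at 67 mm with at most about 5 N, and ON was expected at about 66.4 mm. The paddle was already ON, so I did not press it.
- **Start button:** First contact was at a fingertip height of about 72 mm. I pressed until it stopped about 6 mm lower, where the force rose to 12 N without further travel, then lifted off. In the last picture it looks the same as at the start, so it is up.
- **Bystanders:** The gear, carton and spanner are at the same pixels as at the start.

No check failed. The only disagreement was between the two cameras, by 1–2 mm in position and about 0.02 rad in the pile's angle. I used the demagnetiser's corner screws for the placing angle.

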